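# Hang the cup shelf on the slotted upright

### The arm

A 6-joint arm with a two-finger parallel gripper is mounted at the origin on a cart in front of the work surface, level with it; the furniture and walls round the work are solid. World frame = base frame: x ahead of the robot, y to its left, z up, the work surface at z = 0. Lengths are in m, angles in rad, forces in N, time in s.
With the tool pointing down it reaches from about 0.35 to 0.85 m from the base axis. Payload 8.1 kg.
Tool frame: the origin (TCP) lies on the mounting face of the last link; the fingertips stand 186 mm ahead of it and the grasp point (between the pads) lies 167 mm ahead of it; z points along the fingers, y is the line along which they close (so a half turn about z gives the same grasp; the last joint's range is limited). The gripper opens to 93 mm and grips with 3 to 60 N. Pads are 15 mm wide; open, the fingers measure 128 mm over their backs; the gripper's body (75 mm by 188 mm) begins 65 mm behind the grasp point.
Start: joints at [1.148, 0.13, 1.488, -0, 1.523, -0.085], TCP at [0.199, 0.566, 0.405] pointing down, gripper open.
Joint ranges: [-2.96, 2.96], [-0.89, 2.26], [0.02, 2.5], [-1.34, 4.48], [0, 2.73], [-2.66, 2.66]. Speed limits (rad/s): [2.39, 2.39, 2.79, 3.14, 3.14, 3.14].

### API

Orientations are given as a rotation vector (axis times angle).
In Python, from plant import * gives the robot as it stands. The module is installed in compiled form; this text tells all that it offers.
- The arm moves only by the tool arm_command, never from a script. Its argument "increments" is a list of rows, each a list of 6 numbers: the shift along the tool's x, y, z in units of 0.2 m (1.0 is 0.2 m), then the turn, a rotation vector about the tool's x, y, z in units of pi rad (1.0 is pi rad). A call has exactly 5 rows; each row is the pose to reach, as a shift and turn from the pose commanded when the call began, along the tool's axes at that moment, turning the shorter way round; what a row does not reach only later rows make up. A row lasts 1/8 s, in which the tool goes at most 62.5 mm and 10.7 degrees, less where a joint would pass 70% of its speed; a pose out of reach is approached as far as the arm can. A call with a number of a shift or a turn outside -1 to 1 is refused whole. A call with a gripper value outside its range is refused whole. "fingers" is the closure, from -1 (fully open) to 1 (shut), set as the call begins (left out, the last holds). The fingers move at their own pace and stop on an object; "force" is the grip in N (left out, the last holds). Time passes only in rows, so rows that repeat a pose let the fingers close, or fill a call up. It gives the time, the measured TCP pose, the force, the opening and the grip force at its end, in the units of the state.
- read_state(): the state, without advancing time (a new reading comes with each control period).
- read_camera(name): name is "scene" or "side" or "wrist"; returns a dict with "image" (420x560x3 uint8, red, green, blue), "fx", "fy", "cx", "cy" (pixels), "T" (4x4, takes a point from camera to world coordinates). Camera axes: x right, y down, z forward; pixel columns grow to the right and rows downward; lengths in m; the calibration is good to about 2 mm. A picture is of the moment at which its call begins. There is no depth.
- close_job(): hands the job in; it is judged then, once.
The state is a dict: "t": time; "q": joint angles; "dq": joint speeds; "joint_torque": joint torques, N m; "tool_pos": TCP position; "orientation": TCP orientation; "force": force on the tool from outside, world axes, zero at the start; "wrist_torque": the same for the moment, N m; "opening": finger opening in m; "gripper_force": force on a finger pad.
Only numpy, scipy, OpenCV 4.12 (cv2) and the standard library are available. Lean on these libraries where they do the work, as an engineer would, in place of code of your own. Each camera call takes 0.05 s, during which the arm holds its last target. There are 200 camera calls.

### The job

Hang the small metal cup shelf with the green grip on the grey slotted upright: put both of its hooked tabs through the two slots until its back plate meets the upright, then push it down until it is locked fully home, and let go. Leave the shelf with the red grip where it stands; its tabs do not fit.

Things in the scene. Friction and masses are not known exactly. Their poses are not given: they have to be found in the camera images.
- rack: Grey slotted upright, fixed. Origin on the table, mid plate; x to its back, z up. Plate 6 thick (front face x -3, facing the robot), 164 wide, 145 tall, on a 10 thick foot from x -35 to 55. Two slots, 36 wide, centred at y +40 and -40, from z 75 (sill) to 129. A snap bar behind the sills takes 8 to 12 N to push past. Green shelf home: axes parallel, its origin here at x -43 to -45, y 0 (+-10), z 37 (mm).
- green_shelf: Sheet-metal cup shelf, 0.25 kg, on its floor, green grip block on a post. Origin: underside centre of the 80 x 140 floor; x to its back (tab side), z up. Back plate 60 tall, rear face x 40. Two hooked tabs behind it at y +40 and -40, 16 wide: neck z 38 to 46, lip down to z 14, back to x 59; gap to the plate 7 at the neck, 13 at the lip's foot (mm). They enter the slots level with the origin about 72 above the table.
- green_tabs (a point): Point on the green shelf midway between its two tabs, at the undersides of their necks (x 43, y 0, z 38 mm in its frame); home, it is at sill height, 75 mm above the table. The grip block, 24 x 24 and 40 mm tall, to be taken from above across two opposite faces, is centred at x 24, y 0, z 132 mm in the shelf's frame, so it stays clear above the upright.
- red_shelf: The same shelf with a red grip block and its two tabs closer together (y +20 and -20 mm), which do not fit the slots. Same size, origin and axes: 80 x 140 mm floor, grip block top 152 mm above it. Stays where it is.

How it is judged:
At the end, for the whole second after the job is handed in: The green shelf hangs locked on the upright: its origin within 7 mm of x = -45 mm, 15 mm of y = 0 in the upright's frame, the tabs' necks within 5 mm of the sills' height (75 mm), level within 8 degrees, its x axis within 10 degrees of the upright's, let go and at rest (x of green_shelf in the frame of rack between -0.052 and -0.038 m and y of green_shelf in the frame of rack between -0.015 and 0.015 m and z of green_tabs in the frame of rack between 0.07 and 0.08 m and angle between green_shelf's own z axis and vertical below 0.14 rad and angle between the x axis of green_shelf and the x axis of rack, either way round below 0.17 rad and linear speed of green_shelf below 0.02 m/s); the robot touches nothing.
It fails at once if the red shelf is moved more than 30 mm or tipped (distance of red_shelf from where it was at the start of the episode above 0.03 m or angle between red_shelf's own z axis and vertical above 0.35 rad).
It also fails if it takes over 32 s, if anything falls off the work surface, if the arm or the gripper's body presses on something with over 40 N, if the wrist force passes 120 N, or if a joint passes its speed limit or range.

## Working session

There is one attempt and no reset: what is moved stays moved. The work goes in short steps, Python scripts to look and compute and a tool call to move; the robot and the scene stay as the last step left them, time stands still between calls to the robot, and variables do not carry over. Pictures are saved under pics/ and viewed, at most 10 in all, crops included, and the job is handed in when it is done.

Besides the shell and the picture viewer there is one more tool, called after "Call:" in YAML: its name, and indented under it one key for each argument. arm_command: Moves the arm, as the interface text tells. Shifts and turns lie within -1 to 1; 1 stands for 0.2 m of shift or pi rad of turn. Its arguments: {"type":"object","properties":{"increments":{"type":"array","items":{"type":"array","items":{"type":"number","minimum":-1,"maximum":1}}},"fingers":{"type":"number"},"force":{"type":"number"}},"required":["increments"]}

```bash
mkdir -p pics
python3 - <<'E'
from plant import *
import cv2,numpy as np
np.set_printoptions(precision=4,suppress=True)
s=read_state();print(s['t'],s['tool_pos'],s['orientation'],s['opening'])
for n in ['scene','side']:
    c=read_camera(n);cv2.imwrite(f'pics/{n}0.png',c['image'][:,:,::-1]);np.savez(f'{n}0.npz',**c)
    print(n,c['fx'],c['cx'],c['cy'],c['T'])
E
```

```text
0.0 [0.1987 0.5659 0.4037] [-0.5279 -3.0964  0.0028] 0.09286925149633178
scene 447.9208702031126 268.5269640034918 214.3154608328344 [[-0.6517 -0.431   0.6241  0.0398]
 [-0.7585  0.3688 -0.5373  0.4643]
 [ 0.0014 -0.8235 -0.5673  0.5544]
 [ 0.      0.      0.      1.    ]]
side 394.99966143405146 274.9258716363918 217.90338139333718 [[ 0.9999  0.0069  0.0109  0.5488]
 [-0.0053 -0.5469  0.8372 -0.6948]
 [ 0.0118 -0.8372 -0.5468  0.5301]
 [ 0.      0.      0.      1.    ]]
```

View pics/scene0.png

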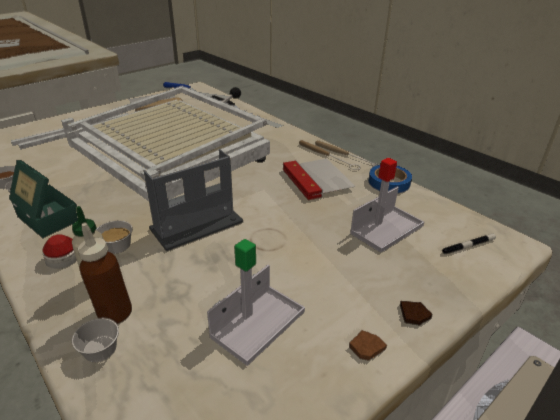

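View pics/side0.png

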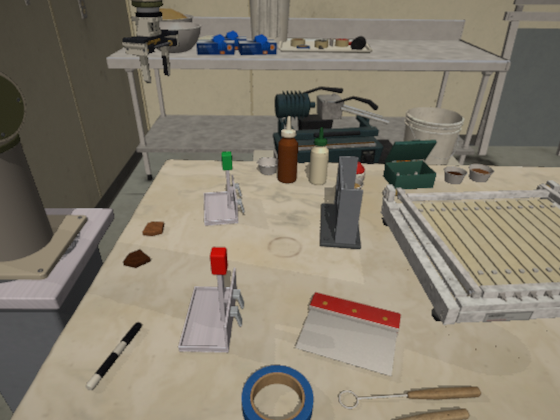

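The scene view shows the green shelf (block at about 245,255; floor at 210–302, 285–355) and the upright (150–240, 155–240). The red shelf is off to the right. In the side view the green block is at (227,160) and the upright's foot at (340,235). Next I'll triangulate the block and enlarge the picture to read the corners.

```bash
cat > h.py <<'E'
import numpy as np,cv2
np.set_printoptions(precision=4,suppress=True)
def ld(f): return dict(np.load(f))
def ray(c,p):
    d=c['T'][:3,:3]@np.array([(p[0]-c['cx'])/c['fx'],(p[1]-c['cy'])/c['fy'],1]); return c['T'][:3,3],d/np.linalg.norm(d)
def plane(c,p,z):
    o,d=ray(c,p); return o+d*(z-o[2])/d[2]
def tri(a,p,b,q):
    o1,d1=ray(a,p);o2,d2=ray(b,q)
    t=np.linalg.lstsq(np.c_[d1,-d2],o2-o1,rcond=None)[0]
    A=o1+d1*t[0];B=o2+d2*t[1];return (A+B)/2,np.linalg.norm(A-B)
def green(im):
    h=cv2.cvtColor(im,cv2.COLOR_RGB2HSV);m=cv2.inRange(h,(50,150,60),(75,255,255))
    n,l,s,c=cv2.connectedComponentsWithStats(m);i=1+np.argmax(s[1:,4]);return c[i],s[i],l==i
E
python3 - <<'E'
from h import *
a=ld('scene0.npz');b=ld('side0.npz')
ca,sa,_=green(a['image']);cb,sb,_=green(b['image']);print(ca,sa,cb,sb,tri(a,ca,b,cb))
im=a['image'][140:370,140:320,::-1];cv2.imwrite('pics/crop1.png',cv2.resize(im,None,fx=2.6,fy=2.6,interpolation=cv2.INTER_CUBIC))
im=b['image'][145:255,190:370,::-1];cv2.imwrite('pics/crop2.png',cv2.resize(im,None,fx=4.4,fy=4.4,interpolation=cv2.INTER_CUBIC))
E
```

```text
[244.9772 254.4182] [235 240  20  31 483] [226.638 160.319] [222 152  10  18 163] (array([0.445 , 0.1597, 0.1339]), np.float64(0.0020242922584350234))
```

View pics/crop1.png

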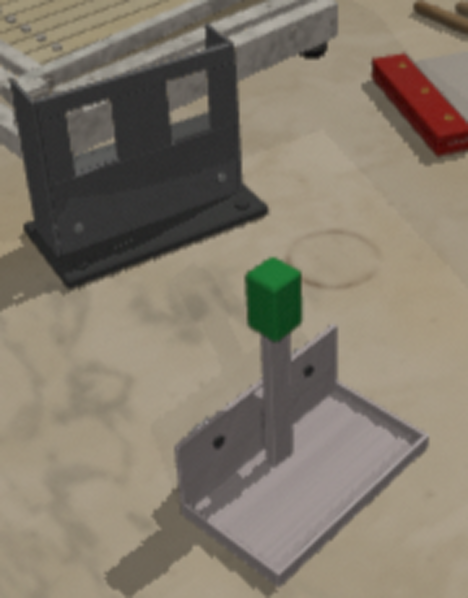

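View pics/crop2.png

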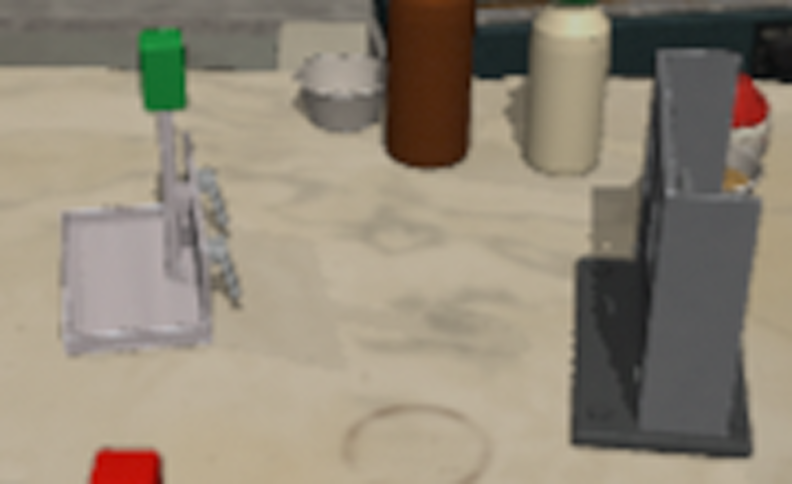

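Crop 1: upright foot corners at (72,286), (268,210) and (25,228). Shelf floor corners at (280,583), (428,438) and (182,508), with the back-plate top at (178,448)–(337,328). Crop 2 shows the foot's front edge from (573,443) to (577,258).

Run:
```python
from h import *
a=ld('scene0.npz');b=ld('side0.npz')
A=lambda p,z:plane(a,(140+p[0]/2.6-.3,140+p[1]/2.6-.3),z)[:2]
B=lambda p,z:plane(b,(190+p[0]/4.4-.4,145+p[1]/4.4-.4),z)[:2]
yaw=lambda p,q:np.degrees(np.arctan2(*(p-q)[::-1]))
def show(n,p,q): print(n,p,q,'mid',(p+q)/2,'len',np.linalg.norm(p-q),'yaw',yaw(p,q)-90)
show('rack foot front A',A((72,286),0),A((268,212),0))
show('rack foot front B',B((577,258),.01),B((573,436),.01))
show('rack plate top A',A((35,103),.145),A((234,44),.145))
show('shelf front A',A((280,583),0),A((428,442),0))
show('shelf plate top A',A((178,448),.06),A((337,328),.06))
show('shelf left A(x dir)',A((182,508),0),A((280,583),0))
show('shelf front B',B((63,212),.01),B((68,352),0.0))
print('block top A',A((274,270),.152),'B',B((163,32),.152))
```

```text
rack foot front A [0.6858 0.169 ] [ 0.6657 -0.0021] mid [0.6758 0.0834] len 0.17232673413010688 yaw -6.7008290070178305
rack foot front B [0.6768 0.1718] [ 0.6571 -0.0006] mid [0.667  0.0856] len 0.17351109460469566 yaw -6.513197151293468
rack plate top A [0.7114 0.1627] [0.693  0.0036] mid [0.7022 0.0831] len 0.1600866690575251 yaw -6.584254551623388
shelf front A [0.376  0.2153] [0.3984 0.0765] mid [0.3872 0.1459] len 0.1405888037948451 yaw 9.149395735693616
shelf plate top A [0.4487 0.2296] [0.468  0.0937] mid [0.4584 0.1616] len 0.13722224738506145 yaw 8.066333939176275
shelf left A(x dir) [0.4565 0.2267] [0.376  0.2153] mid [0.4163 0.221 ] len 0.08134669098861964 yaw -81.90551208740503
shelf front B [0.3711 0.2213] [0.3926 0.0856] mid [0.3819 0.1535] len 0.13734488390474436 yaw 9.00342275550993
block top A [0.448  0.1575] B [0.4446 0.1659]
```

```bash
cat > go.py <<'E'
import sys
from plant import *
from h import *
from scipy.spatial.transform import Rotation as R
def togo(p,yaw):  # tcp target, world heading of tool y axis (deg), pointing down
    s=read_state();r=R.from_rotvec(s['orientation']);a=np.radians(yaw)
    y=np.array([np.cos(a),np.sin(a),0]);z=np.array([0,0,-1.]);g=R.from_matrix(np.c_[np.cross(y,z),y,z])
    print('t',s['t'],'pos',np.array(s['tool_pos']),'F',np.array(s['force']),'open',s['opening'],'grip',s['gripper_force'])
    print('shift',r.inv().apply(np.array(p)-s['tool_pos'])/.2,'turn',(r.inv()*g).as_rotvec()/np.pi)
if __name__=='__main__': v=list(map(float,sys.argv[1:]));togo(v[:3],v[3])
E
python3 go.py .446 .161 .40 8.5
```

```text
t 0.1 pos [0.1987 0.5659 0.4038] F [ 0.2299 -0.4203  0.3763] open 0.09295111567051918 grip 0.0
shift [-1.8375 -1.5004  0.0211] turn [-0.0005  0.0002  0.3453]
```

Call:
arm_command:
  increments:
    - [-0.18,-0.15,0,0,0,0.04]
    - [-0.36,-0.3,0,0,0,0.08]
    - [-0.55,-0.45,0,0,0,0.12]
    - [-0.74,-0.6,0,0,0,0.16]
    - [-0.92,-0.75,0.02,0,0,0.2]
  fingers: -1
  force: 50

```text
t: 0.72
tool_pos: [0.3233, 0.3622, 0.4007]
orientation: [1.465, 2.779, 0.0]
force: [0.1, -1.0, 1.4]
opening: 0.0928
gripper_force: 0.0
```

```bash
python3 go.py .446 .161 .40 8.5
```

```text
t 0.725 pos [0.3233 0.3622 0.4007] F [ 0.1074 -0.9843  1.3841] open 0.09279705395169449 grip 0.0
shift [-1.1766 -0.0624  0.0034] turn [0.0001 0.     0.144 ]
```

Call:
arm_command:
  increments:
    - [-0.25,-0.01,0,0,0,0.04]
    - [-0.5,-0.03,0,0,0,0.08]
    - [-0.75,-0.04,0,0,0,0.12]
    - [-1,-0.06,0,0,0,0.144]
    - [-1,-0.06,0,0,0,0.144]

```text
t: 1.35
tool_pos: [0.4277, 0.1897, 0.4003]
orientation: [2.052, 2.378, -0.001]
force: [-0.5, 0.8, 0.2]
opening: 0.0929
gripper_force: 0.0
```

Run:
```python
from go import *
togo([.446,.161,.40],8.5)
c=read_camera('wrist');im=c['image'];g=green(im);print(g[0],g[1]);np.savez('w1.npz',**c);cv2.imwrite('pics/w1.png',im[:,:,::-1])
m=g[2]
print(plane(c,g[0],.152))
```

```text
t 1.35 pos [0.4277 0.1897 0.4003] F [-0.4841  0.7894  0.1722] open 0.09292752346426669 grip 0.0
shift [-0.1554  0.0698  0.0018] turn [-0.0002  0.0003 -0.0005]
[304.5152 251.0606] [297 249  13   8  33]
[0.4515 0.1725 0.152 ]
```

View pics/w1.png

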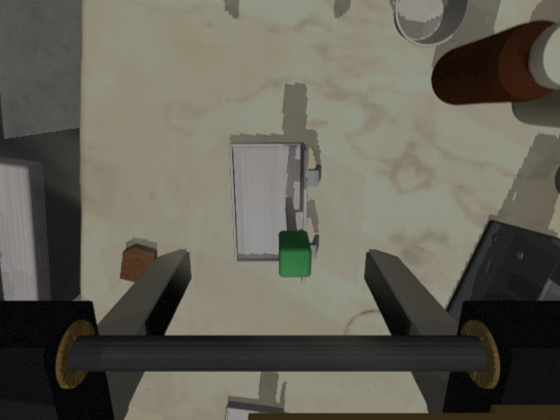

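The wrist view shows the shelf floor with corners at (231,144), (235,261) and (305,143), and the green block at (279–312, 231–278). I'll work out the shelf pose from the floor corners.

Run:
```python
from h import *
c=ld('w1.npz');P=lambda p,z:plane(c,p,z)[:2]
p,q,r=P((231,144),.005),P((235,261),.005),P((305,143),.005)
d=p-q;yaw=np.arctan2(d[1],d[0])-np.pi/2
x=np.array([np.cos(yaw),np.sin(yaw)]);print(p,q,r,np.linalg.norm(d),np.linalg.norm(r-p),np.degrees(yaw),'block',(p+q)/2+x*.064)
hs=cv2.cvtColor(c['image'],cv2.COLOR_RGB2HSV);m=cv2.inRange(hs,(45,100,30),(80,255,255))[220:290,270:320]
ys,xs=np.nonzero(m);print(xs.min()+270,xs.max()+270,ys.min()+220,ys.max()+220)
print(c['T'][:3,3]); v=c['image'][220:285,295,1];print(v)
```

```text
[0.3741 0.2197] [0.3935 0.0818] [0.4528 0.2324] 0.13924568322966105 0.07973871164465737 8.036456848558977 block [0.4472 0.1597]
279 310 231 276
[0.4166 0.2745 0.3805]
[ 86  79  74  68  69  65  61  60  57  58  48  44  43  47  47  46  44  46
  45  46  45  43  44  42  46  46  49  50  59  71  83  92 103 107 110 110
 111 111 111 112 113 110 113 113 114 113 115 113 115 115 116 115 114 114
 115 112 113 127 146 146 144 145 142 141 142]
```

Call:
arm_command:
  increments:
    - [-0.1,0.05,0,0,0,0]
    - [-0.16,0.073,0.05,0,0,0]
    - [-0.16,0.073,0.25,0,0,0]
    - [-0.16,0.073,0.46,0,0,0]
    - [-0.16,0.073,0.48,0,0,0]

```text
t: 2.02
tool_pos: [0.4437, 0.1631, 0.3007]
orientation: [-2.041, -2.382, 0.01]
force: [0.0, 0.5, 0.5]
opening: 0.0931
gripper_force: 0.0
```

```bash
python3 go.py .447 .16 .304 8.3
```

```text
t 2.025 pos [0.4437 0.1631 0.3007] F [0.0073 0.5413 0.4961] open 0.09310910420308877 grip 0.0
shift [-0.0178  0.0138 -0.0164] turn [-0.0024  0.0001  0.0028]
```

Call:
arm_command:
  increments:
    - [-0.005,0.005,-0.01,0,0,0]
    - [-0.005,0.005,-0.01,0,0,0]
    - [-0.005,0.005,-0.01,0,0,0]
    - [-0.005,0.005,-0.01,0,0,0]
    - [-0.005,0.005,-0.01,0,0,0]

```text
t: 2.65
tool_pos: [0.447, 0.162, 0.307]
orientation: [2.046, 2.384, 0.001]
force: [0.5, 0.2, -0.2]
opening: 0.0929
gripper_force: 0.0
```

Call:
arm_command:
  increments:
    - [0,0,0,0,0,0]
    - [0,0,0,0,0,0]
    - [0,0,0,0,0,0]
    - [0,0,0,0,0,0]
    - [0,0,0,0,0,0]
  fingers: 1
  force: 50

```text
t: 3.28
tool_pos: [0.447, 0.162, 0.3067]
orientation: [2.046, 2.384, 0.0]
force: [1.0, 0.1, 0.7]
opening: 0.0477
gripper_force: 0.0
```

```bash
python3 go.py .447 .16 .304 8.3
```

```text
t 3.275 pos [0.447  0.162  0.3067] F [1.0287 0.0619 0.6773] open 0.047699061196952004 grip 0.0
shift [-0.0099 -0.0014  0.0137] turn [ 0.     -0.      0.0024]
```

Call:
arm_command:
  increments:
    - [0,0,0,0,0,0]
    - [0,0,0,0,0,0]
    - [0,0,0,0,0,0]
    - [0,0,0,0,0,0]
    - [0,0,0,0,0,0]

```text
t: 3.9
tool_pos: [0.4469, 0.162, 0.3067]
orientation: [-2.046, -2.384, 0.0]
force: [-1.3, 0.3, -0.6]
opening: 0.0238
gripper_force: 50.0
```

Call:
arm_command:
  increments:
    - [0,0,-0.01,0,0,0]
    - [0,0,-0.08,0,0,0]
    - [0,0,-0.2,0,0,0]
    - [0,0,-0.35,0,0,0]
    - [0,0,-0.36,0,0,0]

```text
t: 4.53
tool_pos: [0.4478, 0.1622, 0.3821]
orientation: [2.044, 2.381, 0.007]
force: [0.4, -0.4, -1.0]
opening: 0.0236
gripper_force: 50.0
```

```bash
python3 go.py .61 .09 .379 -6.6
```

```text
t 4.525 pos [0.4478 0.1622 0.3821] F [ 0.3736 -0.4384 -1.0412] open 0.02361928240394391 grip 49.95085895061493
shift [-0.48    0.7466  0.0194] turn [ 0.0018 -0.0004  0.0852]
```

Call:
arm_command:
  increments:
    - [-0.08,0.13,0.0,0,0,0.015]
    - [-0.2,0.33,0,0,0,0.035]
    - [-0.35,0.55,0,0,0,0.06]
    - [-0.47,0.73,0,0,0,0.08]
    - [-0.48,0.79,0,0,0,0.085]

```text
t: 5.15
tool_pos: [0.6191, 0.0895, 0.3769]
orientation: [-2.348, -2.086, 0.003]
force: [0.1, 0.3, -4.4]
opening: 0.0235
gripper_force: 50.0
```

Call:
arm_command:
  increments:
    - [0,0,0,0,0,0]
    - [0,0,0,0,0,0]
    - [0,0,0,0,0,0]
    - [0,0,0,0,0,0]
    - [0,0,0,0,0,0]

```text
t: 5.78
tool_pos: [0.6175, 0.0913, 0.379]
orientation: [2.345, 2.091, 0.0]
force: [-0.2, -0.3, -2.1]
opening: 0.0239
gripper_force: 50.0
```

Run:
```python
from go import *
togo([.62,.0915,.379],-6.6)
for n in ['scene','wrist']:
    c=read_camera(n);np.savez(n+'2.npz',**c)
    if n=='scene':
        im=c['image'][100:280,120:300,::-1];cv2.imwrite('pics/s2.png',cv2.resize(im,None,fx=3.3,fy=3.3,interpolation=cv2.INTER_CUBIC))
    else: cv2.imwrite('pics/w2.png',c['image'][:,:,::-1])
```

```text
t 5.775 pos [0.6175 0.0913 0.379 ] F [-0.1881 -0.2748 -2.0694] open 0.02389737306567386 grip 49.98180627822876
shift [0.0026 0.0124 0.0001] turn [ 0.0001 -0.      0.0003]
```

View pics/s2.png

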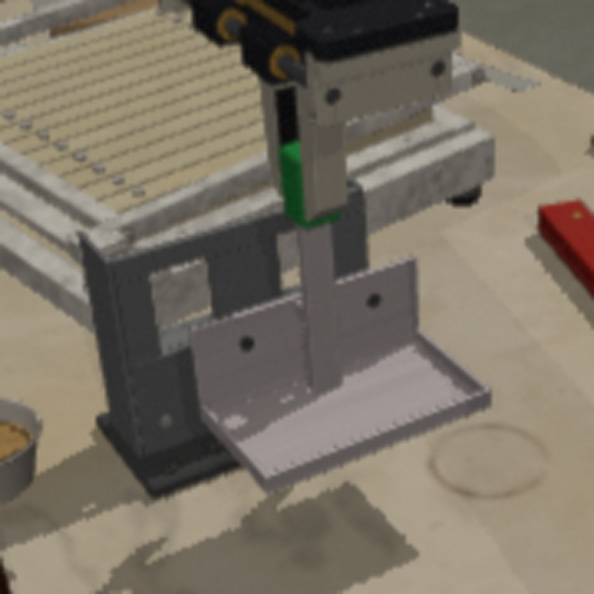

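View pics/w2.png

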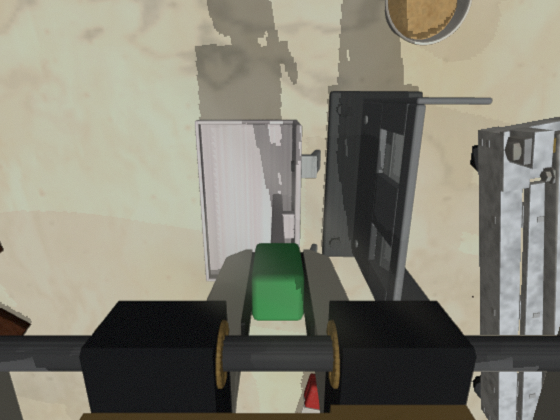

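The wrist view shows the shelf floor's outer edge from (197,122) to (207,278), and the back-plate end at (300,121). The upright's foot front edge runs from (331,93) to (324,254), and its plate-top front edge from (415,97) to (385,295).

Run:
```python
from h import *
c=ld('wrist2.npz');P=lambda p,z:plane(c,p,z)[:2]
def sh(n,p,q):
    d=p-q;print(n,p,q,(p+q)/2,np.linalg.norm(d),np.degrees(np.arctan2(d[1],d[0]))-90)
sh('floor front',P((197,122),.077),P((207,278),.077))
sh('foot front',P((331,93),.01),P((324,254),.01))
sh('plate top',P((414,97),.145),P((386,290),.145))
print('shelf plate +y end',P((301,121),.132),'floor bk',P((299,122),.077))
g=cv2.cvtColor(c['image'],cv2.COLOR_RGB2GRAY)
for r in (120,180,240):print(r,g[r,395:430])
s=ld('scene2.npz');A=lambda p,z:plane(s,(120+p[0]/3.3-.35,100+p[1]/3.3-.35),z)[:2]
sh('S floor front',A((268,488),.072),A((490,405),.072))
sh('S shelf plate top',A((192,330),.132),A((416,258),.132))
sh('S foot',A((152,497),0),A((240,467),0))
sh('S plate top',A((103,258),.145),A((357,185),.145))
print('S floor -y/ +y corner back',A((200,410),.072))
print('slot sill L',A((160,357),.075),A((195,342),.075),'slot top',A((150,273),.129),A((210,258),.129))
```

```text
floor front [0.5632 0.1653] [0.5467 0.0272] [0.5549 0.0963] 0.1390995376313043 -6.841725336019209
foot front [0.6804 0.1746] [0.6612 0.0064] [0.6708 0.0905] 0.1693806240520669 -6.514760295700839
plate top [0.709  0.1675] [0.6899 0.0393] [0.6995 0.1034] 0.1295091265470578 -8.45034641012235
shelf plate +y end [0.6421 0.1605] floor bk [0.6437 0.156 ]
120 [ 43  36  41  40  42  40  43  38  40  46  54  58  40  40  41  43  42  43
  44  58  90 107 118 119 119 117 118 115 117 157 174 173 174 175 173]
180 [ 76  84  84  81  64  40  38  42  43  40  40  46  69  97 113 120 121 120
 118 114 118 152 181 182 180 184 185 185 184 183 182 182 184 182 181]
240 [ 34  33  35  34  44  78 103 119 121 117 115 113 113 138 187 188 189 188
 189 187 185 187 186 185 186 185 188 187 187 185 186 186 184 182 180]
S floor front [0.5698 0.1608] [0.551 0.025] [0.5604 0.0929] 0.13707281386166328 -7.865627256913797
S shelf plate top [0.6416 0.155 ] [0.6244 0.0179] [0.633  0.0864] 0.13821648750797394 -7.1272845948758174
S foot [0.6864 0.1724] [0.677  0.1171] [0.6817 0.1448] 0.0560504375590495 -9.652436023442817
S plate top [0.719  0.1632] [0.6986 0.0041] [0.7088 0.0837] 0.16039777983643463 -7.282039675227679
S floor -y/ +y corner back [0.6526 0.151 ]
slot sill L [0.7096 0.1428] [0.7102 0.1188] slot top [0.713  0.1395] [0.7055 0.1047]
```

Call:
arm_command:
  increments:
    - [0.025,0.03,0,0,0,0]
    - [0.025,0.1,0,0,0,0]
    - [0.025,0.18,0,0,0,0]
    - [0.025,0.25,0,0,0,0]
    - [0.025,0.29,0,0,0,0]

```text
t: 6.5
tool_pos: [0.6767, 0.0895, 0.3784]
orientation: [-2.345, -2.09, 0.0]
force: [-0.3, -0.5, -1.7]
opening: 0.0238
gripper_force: 50.0
```

Call:
arm_command:
  increments:
    - [0,0,0,0,0,0]
    - [0,0.01,0,0,0,0]
    - [0,0.02,0,0,0,0]
    - [0,0.03,0,0,0,0]
    - [0,0.03,0,0,0,0]

```text
t: 7.12
tool_pos: [0.6819, 0.0887, 0.3788]
orientation: [2.345, 2.09, 0.0]
force: [-0.5, 0.5, -2.6]
opening: 0.0234
gripper_force: 50.0
```

Run:
```python
from go import *
togo([.69,.0915,.379],-6.6)
c=read_camera('scene');np.savez('scene3.npz',**c)
im=c['image'][100:280,120:300,::-1];cv2.imwrite('pics/s3.png',cv2.resize(im,None,fx=3.3,fy=3.3,interpolation=cv2.INTER_CUBIC))
```

```text
t 7.125 pos [0.6819 0.0887 0.3788] F [-0.4945  0.528  -2.6024] open 0.02337022805381251 grip 49.98172223567963
shift [ 0.0186  0.0386 -0.0009] turn [0.0001 0.     0.0001]
```

View pics/s3.png

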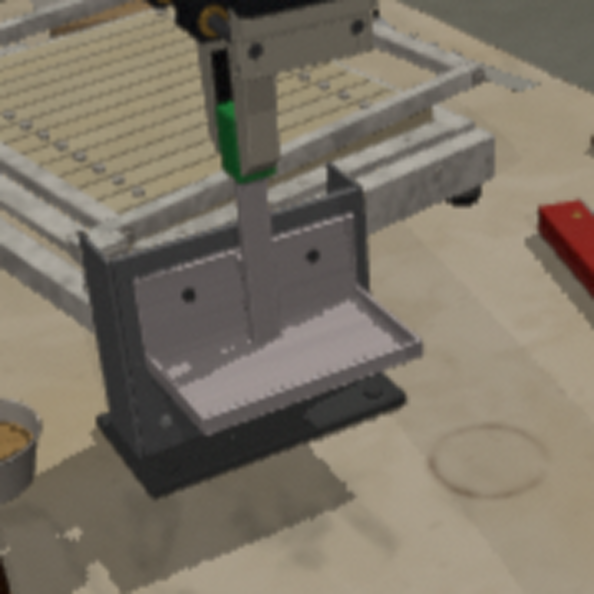

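The back plate is nearly flush and centred (135–355, inside the upright at 118–368), with no contact force yet. I'll creep forward until it touches.

Call:
arm_command:
  increments:
    - [0,0.005,0,0,0,0]
    - [0,0.01,0,0,0,0]
    - [0,0.015,0,0,0,0]
    - [0,0.02,0,0,0,0]
    - [0,0.02,0,0,0,0]

```text
t: 7.8
tool_pos: [0.6852, 0.0885, 0.3786]
orientation: [-2.343, -2.089, 0.003]
force: [-6.7, 1.3, 1.9]
opening: 0.024
gripper_force: 50.0
```

Call:
arm_command:
  increments:
    - [0,-0.003,0.01,0,0,0]
    - [0,-0.003,0.04,0,0,0]
    - [0,-0.003,0.07,0,0,0]
    - [0,-0.003,0.1,0,0,0]
    - [0,-0.003,0.1,0,0,0]

```text
t: 8.43
tool_pos: [0.6847, 0.0884, 0.3583]
orientation: [-2.344, -2.09, 0.003]
force: [-4.7, -0.5, -0.2]
opening: 0.0235
gripper_force: 50.0
```

Call:
arm_command:
  increments:
    - [0,-0.002,0.01,0,0,0]
    - [0,-0.002,0.025,0,0,0]
    - [0,-0.002,0.04,0,0,0]
    - [0,-0.002,0.05,0,0,0]
    - [0,-0.002,0.05,0,0,0]

```text
t: 9.05
tool_pos: [0.6845, 0.0884, 0.348]
orientation: [-2.344, -2.089, 0.002]
force: [-4.5, 0.2, -2.9]
opening: 0.024
gripper_force: 50.0
```

Call:
arm_command:
  increments:
    - [0,0,0.005,0,0,0]
    - [0,0,0.01,0,0,0]
    - [0,0,0.015,0,0,0]
    - [0,0,0.02,0,0,0]
    - [0,0,0.02,0,0,0]

```text
t: 9.68
tool_pos: [0.6846, 0.0884, 0.3446]
orientation: [-2.345, -2.09, 0.001]
force: [-5.5, 2.3, -0.9]
opening: 0.0237
gripper_force: 50.0
```

Call:
arm_command:
  increments:
    - [0,0,0.005,0,0,0]
    - [0,0,0.01,0,0,0]
    - [0,0,0.015,0,0,0]
    - [0,0,0.015,0,0,0]
    - [0,0,0.015,0,0,0]

```text
t: 10.3
tool_pos: [0.6846, 0.0884, 0.3438]
orientation: [-2.345, -2.09, -0.0]
force: [-11.9, -1.2, 9.7]
opening: 0.0235
gripper_force: 50.1
```

Call:
arm_command:
  increments:
    - [0,0,0.01,0,0,0]
    - [0,0,0.02,0,0,0]
    - [0,0,0.02,0,0,0]
    - [0,0,0.02,0,0,0]
    - [0,0,0.02,0,0,0]

```text
t: 10.92
tool_pos: [0.6845, 0.0884, 0.3437]
orientation: [2.344, 2.089, 0.002]
force: [-21.3, -1.3, 30.3]
opening: 0.0236
gripper_force: 50.2
```

Call:
arm_command:
  increments:
    - [0,-0.004,-0.01,0,0,0]
    - [0,-0.004,-0.02,0,0,0]
    - [0,-0.004,-0.025,0,0,0]
    - [0,-0.004,-0.025,0,0,0]
    - [0,-0.004,-0.025,0,0,0]

```text
t: 11.55
tool_pos: [0.6841, 0.0883, 0.3438]
orientation: [2.345, 2.09, 0.001]
force: [-6.5, -0.3, 3.7]
opening: 0.0241
gripper_force: 50.0
```

Run:
```python
from go import *
togo([.6846,.0884,.3437],-6.6)
for n,(y,x) in {'scene':(120,120),'side':(130,240)}.items():
    c=read_camera(n);np.savez(n+'4.npz',**c)
    cv2.imwrite(f'pics/{n}4.png',cv2.resize(c['image'][y:y+160,x:x+120,::-1],None,fx=3.3,fy=3.3,interpolation=cv2.INTER_CUBIC))
a=cv2.imread('pics/scene4.png');b=cv2.imread('pics/side4.png');cv2.imwrite('pics/both4.png',np.hstack([a,b]))
```

```text
t 11.55 pos [0.6841 0.0883 0.3438] F [-6.5226 -0.3106  3.7156] open 0.02407819425093727 grip 50.023929476737976
shift [0.0006 0.0024 0.0004] turn [ 0.0002 -0.      0.0001]
```

View pics/both4.png

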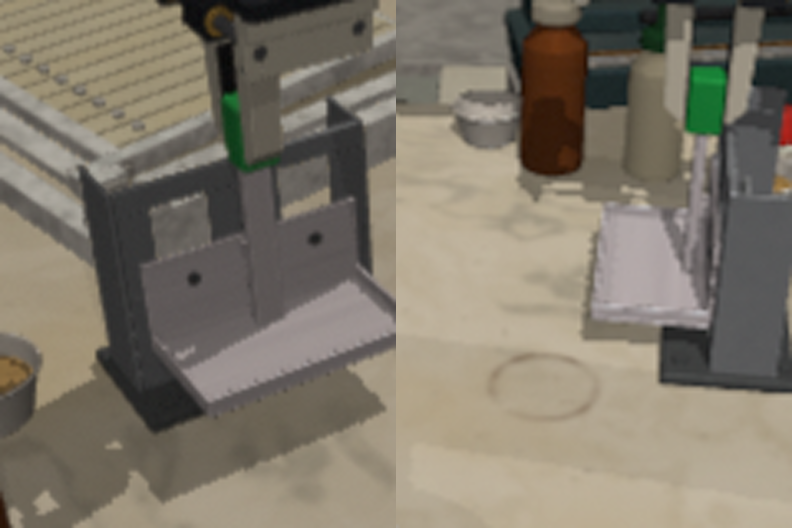

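The shelf sits flush, level and at home height (block near 245,130 in the scene crop, post vertical in the side crop). Time to let go.

Call:
arm_command:
  increments:
    - [0,0,0,0,0,0]
    - [0,0,0,0,0,0]
    - [0,0,0,0,0,0]
    - [0,0,0,0,0,0]
    - [0,0,0,0,0,0]
  fingers: -1

```text
t: 12.28
tool_pos: [0.6841, 0.0884, 0.3427]
orientation: [2.345, 2.09, 0.0]
force: [0.9, -0.6, -0.1]
opening: 0.0692
gripper_force: 0.0
```

Call:
arm_command:
  increments:
    - [0,0,0,0,0,0]
    - [0,0,-0.03,0,0,0]
    - [0,0,-0.15,0,0,0]
    - [0,0,-0.35,0,0,0]
    - [0,0,-0.5,0,0,0]

```text
t: 12.9
tool_pos: [0.6841, 0.0885, 0.4453]
orientation: [2.344, 2.09, 0.002]
force: [0.7, -0.2, 0.1]
opening: 0.0929
gripper_force: 0.0
```

Run:
```python
from go import *
togo([.6846,.0884,.3437],-6.6)
a=read_camera('scene');b=read_camera('side');c=read_camera('wrist')
for x,y in ((a,b),(a,c),(b,c)):
    g,h=green(x['image']),green(y['image']);print(g[0],h[0],tri(x,g[0],y,h[0]))
o=ld('scene4.npz')['image'];d=cv2.absdiff(o,a['image'])[200:245,160:250].mean();print('shelf floor diff',d)
cv2.imwrite('pics/s5.png',cv2.resize(a['image'][100:280,120:300,::-1],None,fx=3.3,fy=3.3,interpolation=cv2.INTER_CUBIC))
```

```text
t 12.9 pos [0.6841 0.0885 0.4453] F [ 0.7323 -0.2012  0.0766] open 0.09285246873292245 grip 0.0
shift [-0.0002  0.0017  0.508 ] turn [ 0.0006 -0.0001  0.0001]
[196.7074 159.7333] [332.3286 159.4225] (array([0.6808, 0.0864, 0.1713]), np.float64(0.0004777539434530585))
[196.7074 159.7333] [258.2778 209.8148] (array([0.6735, 0.0921, 0.1753]), np.float64(0.002797601380025163))
[332.3286 159.4225] [258.2778 209.8148] (array([0.6776, 0.0911, 0.1699]), np.float64(0.008174254417268134))
shelf floor diff 5.151851851851852
```

View pics/s5.png

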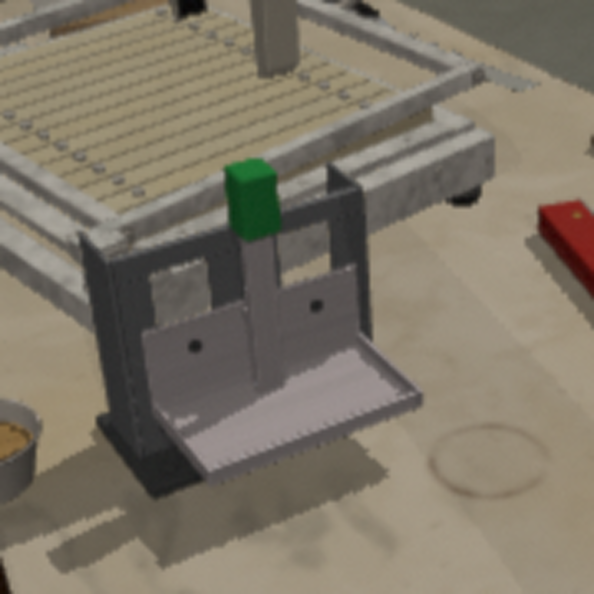

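After release the shelf hangs where it was: hole at (195,346) and floor corner at (208,478), the same pixels as before, with the block at height about 0.171 m. The gripper is clear, so I'm handing the job in.

```bash
python3 -c "
from plant import *
print(close_job())"
```

```text
the job is handed in; nothing more can be done
None
```

The green shelf is hung on the upright: it went down to home height, held there under a 30 N push (above the 8–12 N snap), and stayed put after release. I handed the job in at about 13 s and the hand-in gave no verdict; the red shelf was not touched.

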